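# Seat the tube carrier in its centrifuge bucket

## Task

Two yellow tube carriers stand in centrifuge buckets; one was put in askew and stands proud, its three lugs resting on the bucket's rim. Turn that carrier, without lifting it out, until its lugs drop into the notches of the rim and it sits fully home in the bucket, upright, then let go of it. Leave the other carrier, already home, as it is.

Things in the scene. Friction and masses are not known exactly. Their poses are not given: they have to be found in the camera images.
- carrier_grip (a point): centre of the steel grip bar of the carrier standing proud: a yellow drum 92 mm across, 90 mm high, 0.4-0.75 kg, ringed with white-capped tubes. Bar on two pins above its middle: 12 mm thick (point x), 52 long (y), 34 high (z up). Site is on the drum's axis, 142 mm above its underside, 34 mm above the caps' tops. Starts 16 mm too high, turned 28-60 degrees off the nearest notches
- carrier_lug (a point): outer end, lower edge, of one of that carrier's three equal lugs, 61 mm from its axis in the direction of carrier_grip's +x, 66 mm above its underside. Lugs: 120 degrees apart, 16 mm wide and high, 15 mm out from its side; at the start they rest on the rim. Turned over the notches and let go, the carrier drops by its own weight; it can also be lowered in the grip
- bucket: fixed aluminium cup under that carrier, 128 mm outside, 100 mm bore, 92 mm high; origin centre of underside, z up. Rim notches 20 mm deep, 40 degrees wide, at its +x and 120 degrees either side; any lug fits any notch: home at 0, 120 or 240 degrees yaw from the bucket, about 8 degrees to spare each way. Inner floor 10 mm up: grip centre is 152 mm above the origin when home, 168 when proud
- carrier_b_grip (a point): centre of the grip bar of the other carrier, of the same shape, already home in a bucket of its own (bar 16 mm lower, lugs down in the notches with their tops level with the rim); to be left alone
There are look-alikes about, which are no part of the job. What is shaped like the part that bears carrier_grip but red is not meant.

How it is judged:
At the end, for the whole second after the job is handed in: the carrier is home in its bucket (grip bar's centre less than 157 mm above the bucket's underside, so the lugs are down in the notches), within 12 mm of the bucket's axis and within 7 degrees of upright, released (z of carrier_grip in the frame of bucket below 0.157 m and horizontal distance between carrier_grip and bucket below 0.012 m and angle between carrier_grip's own z axis and vertical below 0.12 rad); the robot touches nothing.
It fails at once if the carrier is lifted out (raised more than 30 mm above where it stood proud) (z of carrier_grip in the frame of bucket above 0.198 m).
It fails at once if the other carrier is disturbed (its grip bar moved by more than 12 mm) (distance of carrier_b_grip from where it was at the start of the episode above 0.012 m).
It also fails if it takes over 32 s, if anything falls off the work surface, if the arm or the gripper's body presses on something with over 40 N, if the wrist force passes 120 N, or if a joint passes its speed limit or range.

## Robot

A 6-joint arm with a two-finger parallel gripper is mounted at the origin on the work surface. World frame = base frame: x ahead of the robot, y to its left, z up, the work surface at z = 0. Lengths are in m, angles in rad, forces in N, time in s.
With the tool pointing down it reaches from about 0.375 to 0.9 m from the base axis. Payload 3.1 kg.
Tool frame: the origin (TCP) lies between the finger pads; the fingertips stand 22 mm ahead of it and the grasp point (between the pads) lies 3 mm ahead of it; x points along the fingers, y is the direction in which the jaws open and shut, and the axes are right-handed (so a half turn about x gives the same grasp; the last joint's range is limited). The gripper opens to 87 mm and grips with 3 to 60 N. Pads are 19 mm wide; open, the fingers measure 117 mm over their backs; the gripper's body (75 mm by 190 mm) begins 51 mm behind the grasp point.
Start: joints at [0.98, 0.527, 1.433, -0, 1.181, -0.178], TCP at [0.251, 0.572, 0.211] pointing down, gripper open.
Joint ranges: [-3.08, 3.08], [-0.75, 2.2], [0.22, 2.44], [-1.43, 4.57], [0, 2.65], [-2.85, 2.85]. Speed limits (rad/s): [2.79, 2.79, 3.14, 3.14, 3.14, 3.14].

## Interface

Orientations are given as a rotation vector (axis times angle).
In Python, from bench import * gives the robot as it stands. The module is installed in compiled form; this text tells all that it offers.
- The arm moves only by the tool step_arm, never from a script. Its argument "steps" is a list of rows, each an object with "travel": the shift along the world's x, y, z in m, a list of three; "delta_rot": the turn, a rotation vector about the world's x, y, z in rad, a list of three; "grip": the closure in counts, from 0 (fully open) to 255 (shut). In form: [{"travel": [tx, ty, tz], "delta_rot": [rx, ry, rz], "grip": grip}, ...]. A call has exactly 5 rows; each row shifts and turns the commanded pose from where the row before left it; what a row does not reach is not made up. A row lasts 1/12 s, in which the tool goes at most 41.7 mm and 7.16 degrees, less where a joint would pass 70% of its speed; a pose out of reach is approached as far as the arm can. A call is refused whole if a number of a shift passes 0.0417 or a number of a turn 0.125, either way. A call with a gripper value outside its range is refused whole. The fingers move at their own pace and stop on an object; "grip_force" is the grip in N (left out, the last holds). Time passes only in rows, so rows that do not move let the fingers close, or fill a call up. It gives the time, the measured TCP pose, the force and the opening at its end, in the units of the state.
- state(): the state, without advancing time (a new reading comes with each control period).
- get_image(name): name is "side" or "top" or "wrist"; returns a dict with "pixels" (420x560x3 uint8, red, green, blue), "range_z" (420x560 float32, m along the optical axis (not along the pixel's ray), 0 where there is no reading), "fx", "fy", "cx", "cy" (pixels), "dist_coeffs" ([k1, k2, p1, p2, k3] as OpenCV has them; the pictures are not rectified), "eye" and "rotation" of the camera in the world. Camera axes: x right, y down, z forward; pixel columns grow to the right and rows downward; lengths in m; the calibration is good to about 2 mm. A picture is of the moment at which its call begins.
- sign_off(): hands the job in, once; it reports no verdict.
Trained networks look in a picture, given as the dict that the camera call returned (one of the last four; its "shot" number tells which), for a name from the list of things; names that differ only in an ending like _2 or _b are one class to them, and where a whole thing is asked for, a point or a joint stands for the part that bears it (a point fixed in the world has none). Each returns a list of dicts, best first, with "conf" (0 to 1); they miss things now and then, are a little off and sometimes report something else, mostly with a low value. They report only what shows in the picture. A call takes as long as a camera call. They do not tell look-alikes from the thing itself.
- look_for(picture, thing): "xyz" ([x, y, z] in m, in world coordinates, good to about 4 mm: the middle of the surface that is visible of it).
- outline_of(picture, thing): "mask" (420x560 bool, what is visible of it).
The state is a dict: "t": time; "q": joint angles; "joint_velocities": joint speeds; "joint_efforts": joint torques, N m; "eef_pos": TCP position; "tcp_rot": TCP orientation; "contact_force": force on the tool from outside, world axes, zero at the start; "torque": the same for the moment, N m; "width": finger opening in m.
Only numpy, scipy, OpenCV 4.12 (cv2) and the standard library are available. Lean on these libraries where they do the work, as an engineer would, in place of code of your own. Each camera call takes 0.05 s, during which the arm holds its last target. There are 200 camera calls.

## Working session

There is one attempt and no reset: what is moved stays moved. The work goes in short steps, Python scripts to look and compute and a tool call to move; the robot and the scene stay as the last step left them, time stands still between calls to the robot, and variables do not carry over. Pictures are saved under pics/ and viewed, about 8 in all and at most 12, crops included, and the job is handed in when it is done.

Besides the shell and the picture viewer there is one more tool, called after "Emit:" in YAML: its name, and indented under it one key for each argument. step_arm: Moves the arm, as the interface text tells. Its arguments: {"type":"object","properties":{"steps":{"type":"array"},"grip_force":{"type":"number"}},"required":["steps"]}

```bash
mkdir -p pics
cat > h.py <<'E'
from bench import *
import numpy as np, cv2
def cloud(p):
    z=p["range_z"]; h,w=z.shape
    u,v=np.meshgrid(np.arange(w),np.arange(h))
    K=np.array([[p["fx"],0,p["cx"]],[0,p["fy"],p["cy"]],[0,0,1]])
    n=cv2.undistortPoints(np.stack([u,v],-1).reshape(-1,1,2).astype(np.float64),K,np.array(p["dist_coeffs"])).reshape(h,w,2)
    c=np.dstack([n[...,0]*z,n[...,1]*z,z])
    return c@np.array(p["rotation"]).T+np.array(p["eye"])
def save(p,n): cv2.imwrite(f"pics/{n}.png",p["pixels"][...,::-1])
E
python3 - <<'E'
from h import *
ims=[]
for c in ["top","side"]:
    p=get_image(c); ims.append(p["pixels"])
    for t in ["carrier_grip","carrier_lug","bucket"]:
        print(c,t,[(np.round(d["xyz"],3).tolist(),round(d["conf"],2)) for d in look_for(p,t)])
    np.savez(f"{c}.npz",px=p["pixels"],w=cloud(p)); save(p,c)
s=state();print(s["t"],s["eef_pos"],s["tcp_rot"],s["width"])
E
```

```text
top carrier_grip [([0.675, 0.091, 0.092], 0.69), ([0.492, -0.157, 0.116], 0.57)]
top carrier_lug [([0.489, -0.158, 0.111], 0.93), ([0.679, 0.096, 0.087], 0.93)]
top bucket [([0.498, -0.138, 0.071], 0.75)]Traceback (most recent call last):
  File "<stdin>", line 7, in <module>
  File "h.py", line 9, in cloud
    return c@np.array(p["rotation"]).T+np.array(p["eye"])
           ~~~~~~~~~~~~~~~~~~~~~~~~~~~^~~~~~~~~~~~~~~~~~~
ValueError: operands could not be broadcast together with shapes (420,560) (3,)
```

```bash
sed -i 's/np.array(p\["rotation"\]).T/cv2.Rodrigues(np.array(p["rotation"],float))[0].T/' h.py
python3 - <<'E'
from h import *
for c in ["top","side"]:
    p=get_image(c)
    for t in ["carrier_grip","carrier_lug","bucket"]:
        print(c,t,[(np.round(d["xyz"],3).tolist(),round(d["conf"],2)) for d in look_for(p,t)])
    np.savez(f"{c}.npz",px=p["pixels"],w=cloud(p)); save(p,c)
s=state();print(p["rotation"],s["t"],s["eef_pos"],s["tcp_rot"],s["width"])
E
```

```text
top carrier_grip [([0.677, 0.094, 0.089], 0.93), ([0.492, -0.16, 0.118], 0.62)]
top carrier_lug [([0.492, -0.159, 0.113], 0.92), ([0.678, 0.093, 0.088], 0.92)]
top bucket [([0.488, -0.158, 0.117], 0.71), ([0.496, -0.136, 0.069], 0.68)]
side carrier_grip [([0.486, -0.182, 0.12], 0.93), ([0.679, 0.085, 0.09], 0.76)]
side carrier_lug [([0.485, -0.183, 0.117], 0.92), ([0.678, 0.082, 0.09], 0.74)]
side bucket [([0.494, -0.215, 0.058], 0.96)]
[-2.35945835  0.17619424 -0.09975893] 0.6 [0.2507115  0.57249208 0.21126825] [ 0.32386086  1.54641646 -0.32380026] 0.08678911204741631
```

View pics/top.png

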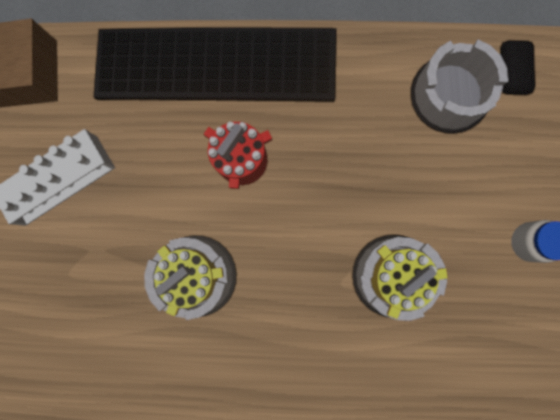

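View pics/side.png

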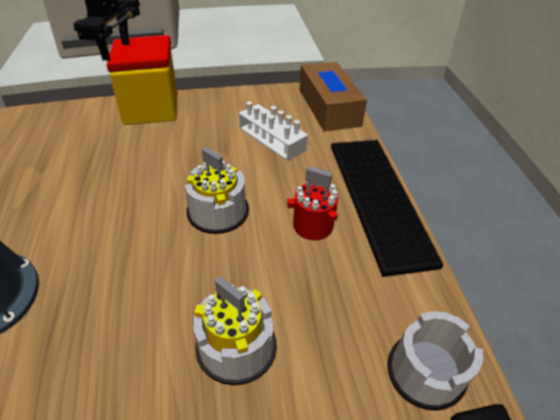

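Run:
```python
from h import *
for c in ["top","side"]:
    d=np.load(c+".npz"); w=d["w"].reshape(-1,3); px=d["px"].reshape(-1,3).astype(int)
    for n,cx,cy in [("proud",.49,-.158),("home",.677,.09)]:
        m=np.hypot(w[:,0]-cx,w[:,1]-cy)<.085; P=w[m];C=px[m]
        print(c,n,"z hist",np.histogram(P[:,2],np.arange(0,.2,.01))[0], "zmax",np.percentile(P[:,2],99.5).round(4))
        grey=np.ptp(C,axis=1)<35
        bar=P[(P[:,2]>(.15 if n=="proud" else .135))&grey]
        if len(bar)>5:
            print(" bar",len(bar)," top",np.percentile(bar[:,2],95).round(4))
            tp=bar[bar[:,2]>np.percentile(bar[:,2],95)-.006]
            r=cv2.minAreaRect((tp[:,:2]*1000).astype(np.float32)); print(" rect",r)
        # rim
        rim=P[grey&(abs(P[:,2]-.09)<.007)]; 
        if len(rim)>20:
            from scipy.optimize import least_squares
            s=least_squares(lambda q:np.hypot(rim[:,0]-q[0],rim[:,1]-q[1])-.057,[cx,cy],loss="soft_l1",f_scale=.004).x
            print(" rimcentre",s.round(4),len(rim),"z",np.median(rim[:,2]))
            a=np.degrees(np.arctan2(*(rim[:,:2]-s).T[::-1]));k=abs(np.hypot(*(rim[:,:2]-s).T)-.057)<.009
            print(" rim angles/5deg",np.histogram(a[k],np.arange(-180,181,10))[0])
            Y=(C[:,0]>90)&(C[:,2]<70)&(np.hypot(*(P[:,:2]-s).T)>.049)
            a=np.degrees(np.arctan2(*(P[Y][:,:2]-s).T[::-1]))
            print(" yellow ",np.histogram(a,np.arange(-180,181,10))[0],P[Y][:,2].mean())
```

```text
top proud z hist [1419   97   50   62   73   77  131  572  192 1164  366 1890  285  315
    0   38   55   61  350] zmax 0.1858
 bar 472  top 0.1861
 rect ((487.4015197753906, -167.7259063720703), (12.146649360656738, 51.78800964355469), 41.189903259277344)
 rimcentre [ 0.4883 -0.1674] 1193 z 0.09182852875291969
 rim angles/5deg [60 56 55  1  0  0 12 48 51  0 18 53 59 62 58  0  0  0 22 58 60 20 29 63
 63 65 59  3  0  0 21 64 61 29  0 42]
 yellow  [ 1  0  0  0  0  0  0  0  0  0  2  0  0  0  0  0  3  4  6  4  4  3  6  4
  8 13  7  4  4  6  5  6  9 27 11  4] 0.0209187650034908
top home z hist [1705   46   34   40   50   39   59  105 1088  853  364   12   21   57
   61  266   56    0    0] zmax 0.1602
 bar 396  top 0.1604
 rect ((684.6889038085938, 100.35531616210938), (12.200571060180664, 51.865882873535156), 59.36231994628906)
 rimcentre [0.6338 0.0759] 253 z 0.09083596150482365
 rim angles/5deg [ 0  0  0  0  0  0  0  0  0  0  0  0  0  0  0  0 16 19 14 13  0  0  6  6
 32  0  0  0  0  0  0  0  0  0  0  0]
 yellow  [  0   0   0   0   0   0   0   0   0   0   0   0   0   0   0  52 157  88
 
[... 568 characters left out ...]
 8 65 57 11 10  6  7  7  6  7  6  4  8 35 23  1
  0  0  0  0  0  0  0  0  0 41 78 11] 0.057633027318601766
side home z hist [724 121 139 125 125 121 141 188 619 360 192  21  49  91 104 174   2   0
   0] zmax 0.1589
 bar 305  top 0.1591
 rect ((686.8003540039062, 100.07745361328125), (12.971518516540527, 50.80992126464844), 59.75932312011719)
 rimcentre [0.6997 0.1276] 136 z 0.09169559523407411
 rim angles/5deg [ 0  3  1 12  5  4  0  1 10  8  2  0  0  0  0  0  0  0  0  0  0  0  0  0
  0  0  0  0  0  0  0  0  0  0  0  0]
 yellow  [  5  37  86  47 148 194 196 214 177 115  58  35   8   0   0   0   1   3
   1   0   0   0   0   0   0   0   0   0   0   0   0   0   5   6   2   2] 0.05422712458559654
```

```bash
cat > ana.py <<'E'
from h import *
from scipy.optimize import least_squares
def ana(w,px,c0=(.489,-.169)):
    w=w.reshape(-1,3);px=px.reshape(-1,3).astype(int)
    m=np.hypot(w[:,0]-c0[0],w[:,1]-c0[1])<.08;P=w[m];C=px[m]
    rim=P[(np.ptp(C,axis=1)<35)&(abs(P[:,2]-.0915)<.006)]
    r=np.hypot(rim[:,0]-c0[0],rim[:,1]-c0[1]);rim=rim[r>.045]
    s=least_squares(lambda q:np.hypot(rim[:,0]-q[0],rim[:,1]-q[1])-.057,c0,loss="soft_l1",f_scale=.002).x
    a=np.degrees(np.arctan2(*(rim[:,:2]-s).T[::-1]))
    # best notch phase: fewest rim points in gap of +-19deg mod 120
    ph=np.arange(0,120,.5); cost=[(abs((a-p+60)%120-60)<18.5).sum() for p in ph]
    b=ph[np.array(cost)==min(cost)]
    Y=P[(C[:,0]>1.8*C[:,2])&(C[:,0]>60)&(P[:,2]>.06)]; q=Y[:,:2]-s;R=np.hypot(*q.T);k=(R>.05)&(R<.064)
    al=np.degrees(np.arctan2(*q[k].T[::-1])); z=np.exp(3j*np.radians(al)).mean()
    print("rim",s.round(4),"notch mod120",b.min(),b.max(),"cnt",min(cost),"lug mod120",(np.degrees(np.angle(z))/3)%120,abs(z).round(2),"lugz",np.percentile(Y[k][:,2],90).round(4) if k.any() else None,k.sum())
E
python3 - <<'E'
from ana import *
for c in ["top","side"]:
    d=np.load(c+".npz"); ana(d["w"],d["px"])
w=np.load("top.npz")["w"].reshape(-1,3)
k=(w[:,2]>.15)&(w[:,2]<.6)
H=w[k]; print({tuple(x) for x in (H[:,:2].round(1)).tolist()})
s=state();R=cv2.Rodrigues(s["tcp_rot"])[0];print(R.round(3),s["q"].round(3))
print(np.degrees(np.arctan2(R[1,1],R[0,1])))
E
```

```text
rim [ 0.4883 -0.1675] notch mod120 108.5 108.5 cnt 8 lug mod120 40.14188787889017 0.97 lugz 0.1097 214
rim [ 0.4898 -0.1699] notch mod120 108.5 108.5 cnt 8 lug mod120 39.38144022621611 0.96 lugz 0.1085 259
{(0.7, 0.1), (0.5, -0.1), (0.5, -0.2), (0.5, 0.2)}
[[ 0.     0.401  0.916]
 [ 0.     0.916 -0.401]
 [-1.     0.     0.   ]] [ 0.979  0.527  1.433  0.     1.181 -0.178]
66.34568409401741
```

Emit:
step_arm:
  steps:
    - {"travel": [0.012,-0.037,0.006],"delta_rot": [0,0,-0.023],"grip": 0}
    - {"travel": [0.012,-0.037,0.006],"delta_rot": [0,0,-0.023],"grip": 0}
    - {"travel": [0.012,-0.037,0.006],"delta_rot": [0,0,-0.023],"grip": 0}
    - {"travel": [0.012,-0.037,0.006],"delta_rot": [0,0,-0.023],"grip": 0}
    - {"travel": [0.012,-0.037,0.006],"delta_rot": [0,0,-0.023],"grip": 0}

```text
t: 1.02
eef_pos: [0.3108, 0.3859, 0.2416]
tcp_rot: [0.414, 1.531, -0.414]
contact_force: [0.0, -0.2, -0.1]
width: 0.0871
```

Emit:
step_arm:
  steps:
    - {"travel": [0.012,-0.037,0],"delta_rot": [0,0,-0.023],"grip": 0}
    - {"travel": [0.012,-0.037,0],"delta_rot": [0,0,-0.023],"grip": 0}
    - {"travel": [0.012,-0.037,0],"delta_rot": [0,0,-0.023],"grip": 0}
    - {"travel": [0.012,-0.037,0],"delta_rot": [0,0,-0.023],"grip": 0}
    - {"travel": [0.012,-0.037,0],"delta_rot": [0,0,-0.023],"grip": 0}

```text
t: 1.43
eef_pos: [0.371, 0.2008, 0.2416]
tcp_rot: [0.504, 1.51, -0.503]
contact_force: [0.8, 0.4, -0.3]
width: 0.087
```

Emit:
step_arm:
  steps:
    - {"travel": [0.012,-0.037,0],"delta_rot": [0,0,-0.023],"grip": 0}
    - {"travel": [0.012,-0.037,0],"delta_rot": [0,0,-0.023],"grip": 0}
    - {"travel": [0.012,-0.037,0],"delta_rot": [0,0,-0.023],"grip": 0}
    - {"travel": [0.012,-0.037,0],"delta_rot": [0,0,-0.023],"grip": 0}
    - {"travel": [0.012,-0.037,0],"delta_rot": [0,0,-0.023],"grip": 0}

```text
t: 1.85
eef_pos: [0.431, 0.0156, 0.2416]
tcp_rot: [0.594, 1.487, -0.593]
contact_force: [0.8, 0.0, -0.1]
width: 0.087
```

Emit:
step_arm:
  steps:
    - {"travel": [0.012,-0.037,0],"delta_rot": [0,0,-0.023],"grip": 0}
    - {"travel": [0.012,-0.037,0],"delta_rot": [0,0,-0.023],"grip": 0}
    - {"travel": [0.012,-0.037,0],"delta_rot": [0,0,-0.023],"grip": 0}
    - {"travel": [0.011,-0.037,0],"delta_rot": [0,0,-0.023],"grip": 0}
    - {"travel": [0.01,-0.037,0],"delta_rot": [0,0,-0.017],"grip": 0}

```text
t: 2.27
eef_pos: [0.4881, -0.1697, 0.2415]
tcp_rot: [0.678, 1.462, -0.678]
contact_force: [0.8, 0.2, -0.6]
width: 0.0869
```

Run:
```python
from ana import *
p=get_image("wrist"); save(p,"wrist1"); w=cloud(p); ana(w,p["pixels"])
W=w.reshape(-1,3); b=W[(W[:,2]>.178)&(W[:,2]<.192)&(np.hypot(W[:,0]-.488,W[:,1]+.168)<.035)]
print(len(b),cv2.minAreaRect((b[:,:2]*1000).astype(np.float32)),np.median(b[:,2]))
s=state();R=cv2.Rodrigues(s["tcp_rot"])[0];print(s["eef_pos"],np.degrees(np.arctan2(R[1,1],R[0,1])),s["q"].round(3))
```

```text
rim [ 0.4901 -0.1674] notch mod120 108.0 108.0 cnt 17 lug mod120 64.09030737558533 0.79 lugz 0.3518 3035
922 ((489.587890625, -166.9124755859375), (11.60558795928955, 51.81768798828125), 40.61949157714844) 0.18497837945852608
[ 0.49176104 -0.17773661  0.24194759] 40.04746706412574 [-0.558  0.348  1.656 -0.005  1.127 -1.255]
```

View pics/wrist1.png

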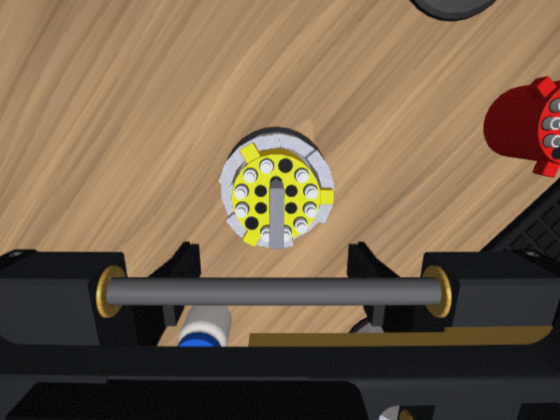

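Emit:
step_arm:
  steps:
    - {"travel": [0.001,0,-0.006],"delta_rot": [0,0,0.008],"grip": 0}
    - {"travel": [0,0,-0.01],"delta_rot": [0,0,0],"grip": 0}
    - {"travel": [0,0,-0.01],"delta_rot": [0,0,0],"grip": 0}
    - {"travel": [0,0,0],"delta_rot": [0,0,0],"grip": 0}
    - {"travel": [0,0,0],"delta_rot": [0,0,0],"grip": 0}

```text
t: 2.73
eef_pos: [0.4875, -0.1655, 0.2141]
tcp_rot: [0.67, 1.469, -0.669]
contact_force: [-0.4, 1.2, 0.2]
width: 0.0868
```

Run:
```python
from h import *
s=state();R=cv2.Rodrigues(s["tcp_rot"])[0];print(s["eef_pos"],np.degrees(np.arctan2(R[1,1],R[0,1])),s["q"].round(3))
```

```text
[ 0.48748999 -0.16554912  0.21413109] 40.89774503708057 [-0.545  0.378  1.7    0.     1.067 -1.259]
```

Emit:
step_arm:
  steps:
    - {"travel": [0.001,-0.002,-0.012],"delta_rot": [0,0,0],"grip": 0}
    - {"travel": [0,0,-0.012],"delta_rot": [0,0,0],"grip": 0}
    - {"travel": [0,0,-0.01],"delta_rot": [0,0,0],"grip": 0}
    - {"travel": [0,0,-0.005],"delta_rot": [0,0,0],"grip": 0}
    - {"travel": [0,0,0],"delta_rot": [0,0,0],"grip": 0}

```text
t: 3.15
eef_pos: [0.4889, -0.1685, 0.1753]
tcp_rot: [0.67, 1.468, -0.67]
contact_force: [-0.7, -0.1, -0.1]
width: 0.0871
```

Emit:
step_arm:
  steps:
    - {"travel": [0,0,0],"delta_rot": [0,0,0],"grip": 0}
    - {"travel": [0,0,0],"delta_rot": [0,0,0],"grip": 160}
    - {"travel": [0,0,0],"delta_rot": [0,0,0],"grip": 200}
    - {"travel": [0,0,0],"delta_rot": [0,0,0],"grip": 255}
    - {"travel": [0,0,0],"delta_rot": [0,0,0],"grip": 255}
  grip_force: 25

```text
t: 3.57
eef_pos: [0.4899, -0.1697, 0.1767]
tcp_rot: [0.671, 1.464, -0.671]
contact_force: [-1.0, -0.3, -1.0]
width: 0.0682
```

Emit:
step_arm:
  steps:
    - {"travel": [0,0,0],"delta_rot": [0,0,0],"grip": 255}
    - {"travel": [0,0,0],"delta_rot": [0,0,0],"grip": 255}
    - {"travel": [0,0,0],"delta_rot": [0,0,0],"grip": 255}
    - {"travel": [0,0,0],"delta_rot": [0,0,0],"grip": 255}
    - {"travel": [0,0,0],"delta_rot": [0,0,0],"grip": 255}

```text
t: 3.98
eef_pos: [0.4897, -0.1695, 0.1762]
tcp_rot: [0.671, 1.465, -0.671]
contact_force: [-0.6, 0.5, 0.6]
width: 0.0348
```

Emit:
step_arm:
  steps:
    - {"travel": [0,0,0],"delta_rot": [0,0,0],"grip": 255}
    - {"travel": [0,0,0],"delta_rot": [0,0,0],"grip": 255}
    - {"travel": [0,0,0],"delta_rot": [0,0,0],"grip": 255}
    - {"travel": [0,0,0],"delta_rot": [0,0,0],"grip": 255}
    - {"travel": [0,0,0],"delta_rot": [0,0,0],"grip": 255}

```text
t: 4.4
eef_pos: [0.4897, -0.1695, 0.1762]
tcp_rot: [0.671, 1.465, -0.671]
contact_force: [-0.4, 0.1, 0.7]
width: 0.0038
```

Emit:
step_arm:
  steps:
    - {"travel": [0,0,0],"delta_rot": [0,0,0],"grip": 255}
    - {"travel": [0,0,0.001],"delta_rot": [0,0,0],"grip": 255}
    - {"travel": [0,0,0.001],"delta_rot": [0,0,-0.03],"grip": 255}
    - {"travel": [0,0,0],"delta_rot": [0,0,-0.03],"grip": 255}
    - {"travel": [0,0,0],"delta_rot": [0,0,-0.03],"grip": 255}

```text
t: 4.82
eef_pos: [0.4898, -0.1696, 0.1784]
tcp_rot: [0.741, 1.44, -0.741]
contact_force: [0.5, -0.3, 0.2]
width: 0.0006
```

Run:
```python
from h import *
t=get_image("top");s=get_image("side");
a=cv2.resize(t["pixels"][200:340,320:520],(600,420));b=cv2.resize(s["pixels"][200:400,100:350],(525,420))
cv2.imwrite("pics/miss.png",cv2.resize(np.hstack([a,b])[...,::-1],(800,300)));save(get_image("wrist"),"wrist2")
np.savez("miss.npz",t=cloud(t),s=cloud(s),tp=t["pixels"],sp=s["pixels"])
x=state();print(x)
```

```text
{'t': 4.9667, 'q': array([-5.49119223e-01,  4.30088151e-01,  1.73390769e+00, -3.78715956e-05,
        9.77531999e-01, -1.17185602e+00]), 'joint_velocities': array([-0.00079692,  0.00098268,  0.00211397, -0.00089714, -0.00063839,
       -0.00540074]), 'joint_efforts': array([ 2.84660935e-03, -3.62292016e+01, -1.44383150e+01, -1.51748376e-03,
        8.51058564e-02,  3.94255144e-02]), 'eef_pos': array([ 0.4896972 , -0.16952313,  0.17831464]), 'tcp_rot': array([ 0.73939858,  1.44123809, -0.73945718]), 'contact_force': array([ 0.02514176,  0.20254339, -0.37973238]), 'torque': array([-0.02939228,  0.03866436, -0.01686828]), 'width': 0.00028940739592623157}
```

View pics/miss.png

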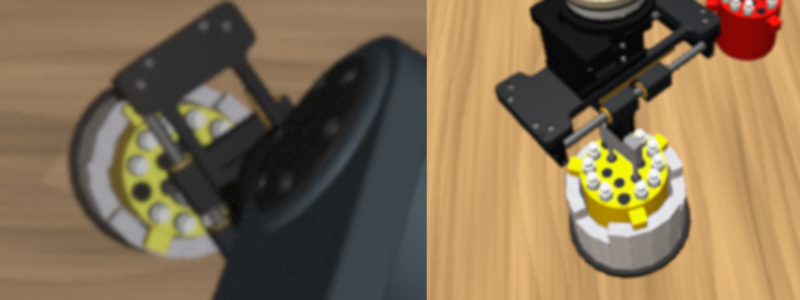

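View pics/wrist2.png

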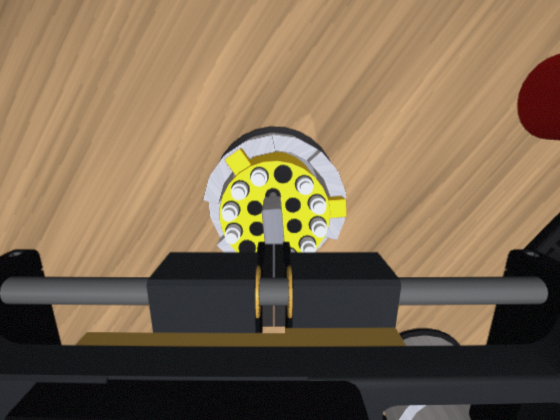

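Run:
```python
from h import *
x=state();R=cv2.Rodrigues(x["tcp_rot"])[0]; e=np.array(x["eef_pos"])
pts=np.array([e,e+.022*R[:,0],[.489,-.1675,.185],[.489,-.1675,.168]])
for c in ["wrist","side","top"]:
    p=get_image(c);Rc=cv2.Rodrigues(np.array(p["rotation"],float))[0]
    K=np.array([[p["fx"],0,p["cx"]],[0,p["fy"],p["cy"]],[0,0,1]])
    t=-Rc.T@np.array(p["eye"])
    print(c,cv2.projectPoints(pts,cv2.Rodrigues(Rc.T)[0],t,K,np.array(p["dist_coeffs"]))[0].reshape(-1,2).round(0).tolist(),np.round(p["eye"],3))
    if c=="side":
        im=p["pixels"][200:340,140:340].copy()
        cv2.imwrite("pics/sidez.png",cv2.resize(im,(800,560),interpolation=2)[...,::-1])
    if c=="wrist":
        w=cloud(p)
        for v in (200,220,240,255,270,300,320):print(v,w[v,274].round(3),p["pixels"][v,274])
print(R.round(3))
```

```text
wrist [[272.0, 248.0], [272.0, 236.0], [273.0, 249.0], [273.0, 239.0]] [ 0.447 -0.108  0.352]
200 [ 0.475 -0.146  0.165] [95 92 95]
220 [ 0.479 -0.152  0.185] [152 154 167]
240 [ 0.486 -0.162  0.185] [152 154 167]
255 [ 0.486 -0.162  0.206] [79 80 86]
270 [ 0.489 -0.166  0.214] [77 78 84]
300 [ 0.475 -0.147  0.277] [104 106 109]
320 [ 0.497 -0.177  0.236] [117 100  83]
side [[229.0, 290.0], [230.0, 299.0], [229.0, 287.0], [229.0, 293.0]] [ 0.493 -0.532  0.704]
top [[420.0, 280.0], [416.0, 279.0], [419.0, 281.0], [416.0, 280.0]] [ 0.523 -0.004  0.832]
[[ 0.     0.812  0.583]
 [-0.     0.583 -0.812]
 [-1.    -0.     0.   ]]
```

View pics/sidez.png

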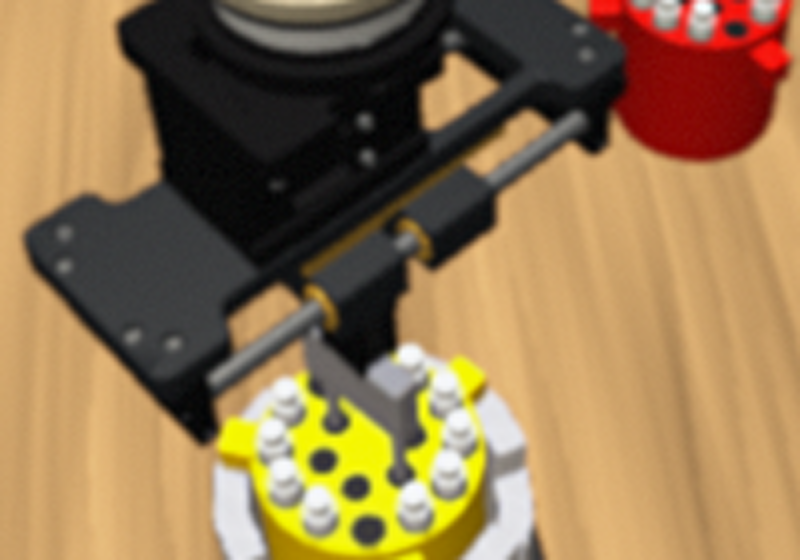

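Run:
```python
from h import *
d=np.load("miss.npz")
x=state();R=cv2.Rodrigues(x["tcp_rot"])[0]; e=np.array(x["eef_pos"])
p=get_image("wrist")
for n,w,px in [("side",d["s"],d["sp"]),("top",d["t"],d["tp"]),("wrist",cloud(p),p["pixels"])]:
    w=w.reshape(-1,3);px=px.reshape(-1,3).astype(int)
    l=(w-e)@R
    m=(abs(l[:,1])<.03)&(abs(l[:,2])<.03)&(w[:,2]>.14)&(px.max(1)<92)
    h=np.histogram(w[m][:,2],np.arange(.14,.3,.005))
    print(n,list(zip(h[1].round(3).tolist(),h[0].tolist())))
    k=m&(w[:,2]>.19)&(w[:,2]<.215); print(np.percentile(l[k],[5,50,95],axis=0).round(4) if k.sum() else 0)
```

```text
side [(0.14, 1), (0.145, 0), (0.15, 4), (0.155, 5), (0.16, 5), (0.165, 7), (0.17, 7), (0.175, 4), (0.18, 1), (0.185, 3), (0.19, 32), (0.195, 37), (0.2, 35), (0.205, 25), (0.21, 26), (0.215, 12), (0.22, 1), (0.225, 0), (0.23, 0), (0.235, 0), (0.24, 0), (0.245, 0), (0.25, 0), (0.255, 0), (0.26, 6), (0.265, 8), (0.27, 7), (0.275, 5), (0.28, 174), (0.285, 56), (0.29, 64)]
[[-0.0349 -0.0096 -0.0057]
 [-0.023  -0.005   0.0106]
 [-0.0132  0.0069  0.0126]]
top [(0.14, 0), (0.145, 0), (0.15, 4), (0.155, 3), (0.16, 2), (0.165, 5), (0.17, 5), (0.175, 3), (0.18, 3), (0.185, 1), (0.19, 0), (0.195, 0), (0.2, 0), (0.205, 0), (0.21, 0), (0.215, 0), (0.22, 0), (0.225, 0), (0.23, 0), (0.235, 0), (0.24, 0), (0.245, 0), (0.25, 0), (0.255, 0), (0.26, 0), (0.265, 0), (0.27, 0), (0.275, 25), (0.28, 396), (0.285, 18), (0.29, 26)]
0
wrist [(0.14, 0), (0.145, 0), (0.15, 5), (0.155, 6), (0.16, 1), (0.165, 0), (0.17, 4), (0.175, 4), (0.18, 2), (0.185, 0), (0.19, 86), (0.195, 117), (0.2, 123), (0.205, 141), (0.21, 153), (0.215, 141), (0.22, 112), (0.225, 114), (0.23, 12), (0.235, 427), (0.24, 42), (0.245, 44), (0.25, 7), (0.255, 37), (0.26, 26), (0.265, 21), (0.27, 39), (0.275, 63), (0.28, 5353), (0.285, 100), (0.29, 2010)]
[[-0.0356 -0.0065 -0.0099]
 [-0.026   0.0008 -0.0083]
 [-0.0139  0.0086 -0.0076]]
```

Emit:
step_arm:
  steps:
    - {"travel": [0,0.001,0],"delta_rot": [0,0,0.03],"grip": 90}
    - {"travel": [0,0.001,0],"delta_rot": [0,0,0.03],"grip": 90}
    - {"travel": [0,0,0],"delta_rot": [0,0,0.03],"grip": 90}
    - {"travel": [0,0,0],"delta_rot": [0,0,0],"grip": 90}
    - {"travel": [0,0,0],"delta_rot": [0,0,0],"grip": 90}

```text
t: 5.58
eef_pos: [0.4897, -0.1675, 0.1782]
tcp_rot: [0.671, 1.465, -0.671]
contact_force: [-0.2, 0.9, 0.6]
width: 0.026
```

Emit:
step_arm:
  steps:
    - {"travel": [0,0,0],"delta_rot": [0,0,0],"grip": 90}
    - {"travel": [0,0,0],"delta_rot": [0,0,0],"grip": 90}
    - {"travel": [0,0,0],"delta_rot": [0,0,0],"grip": 90}
    - {"travel": [0,0,0],"delta_rot": [0,0,0],"grip": 90}
    - {"travel": [0,0,0],"delta_rot": [0,0,0],"grip": 90}

```text
t: 6.0
eef_pos: [0.4897, -0.1675, 0.1782]
tcp_rot: [0.671, 1.465, -0.671]
contact_force: [0.3, 0.3, 0.4]
width: 0.0539
```

```bash
cat > tips.py <<'E'
from h import *
x=state();R=cv2.Rodrigues(x["tcp_rot"])[0]; e=np.array(x["eef_pos"])
print(x["t"],e,np.degrees(np.arctan2(R[1,1],R[0,1])),x["width"],x["contact_force"].round(1),x["q"].round(3))
p=get_image("wrist"); w=cloud(p).reshape(-1,3); px=p["pixels"].reshape(-1,3).astype(int)
l=(w-e)@R
m=(abs(l[:,1])<.06)&(abs(l[:,2])<.02)&(w[:,2]>.13)&(w[:,2]<e[2]+.045)&(px.max(1)<92)
b=w[(w[:,2]>.155)&(w[:,2]<.19)&(np.hypot(w[:,0]-.489,w[:,1]+.168)<.035)&(px.max(1)>120)]
lb=(b-e)@R
print("bar in tool y",np.percentile(lb[:,1],[2,50,98]).round(4),"z",np.percentile(b[:,2],95).round(4))
for s in (-1,1):
    k=m&(s*l[:,1]>.003); 
    if k.sum(): print(s,k.sum(),"lowz",np.percentile(w[k][:,2],2).round(4),"inner y",np.percentile(s*l[k,1],3).round(4),"l_z",np.percentile(l[k,2],[5,50]).round(4))
E
python3 tips.py
```

```text
6.0 [ 0.48968593 -0.16752499  0.17824472] 40.78294060738108 0.053870608910999096 [0.3 0.3 0.4] [-0.546  0.429  1.736  0.     0.977 -1.258]
bar in tool y [-0.0048  0.0007  0.0066] z 0.1862
-1 716 lowz 0.192 inner y 0.026 l_z [-0.0097 -0.008 ]
1 725 lowz 0.1909 inner y 0.028 l_z [-0.0097 -0.0079]
```

Emit:
step_arm:
  steps:
    - {"travel": [0,0,-0.008],"delta_rot": [0,0,0],"grip": 90}
    - {"travel": [0,0,-0.008],"delta_rot": [0,0,0],"grip": 90}
    - {"travel": [0,0,-0.007],"delta_rot": [0,0,0],"grip": 90}
    - {"travel": [0,0,0],"delta_rot": [0,0,0],"grip": 90}
    - {"travel": [0,0,0],"delta_rot": [0,0,0],"grip": 90}

```text
t: 6.47
eef_pos: [0.4891, -0.1672, 0.1543]
tcp_rot: [0.671, 1.467, -0.671]
contact_force: [0.2, -0.6, -0.3]
width: 0.0563
```

```bash
python3 tips.py
```

```text
6.4667 [ 0.48912639 -0.16716699  0.15429548] 40.79425226693303 0.05633856721692166 [ 0.2 -0.6 -0.3] [-0.546  0.465  1.759 -0.     0.92  -1.258]
bar in tool y [-0.0046  0.0012  0.0069] z 0.1861
-1 714 lowz 0.1682 inner y 0.0271 l_z [-0.0098 -0.008 ]
1 727 lowz 0.1673 inner y 0.029 l_z [-0.0097 -0.0079]
```

Tips now at 0.167, bar between them. Down 12 mm more, then close.

Emit:
step_arm:
  steps:
    - {"travel": [0,0,-0.006],"delta_rot": [0,0,0],"grip": 90}
    - {"travel": [0,0,-0.006],"delta_rot": [0,0,0],"grip": 90}
    - {"travel": [0,0,0],"delta_rot": [0,0,0],"grip": 255}
    - {"travel": [0,0,0],"delta_rot": [0,0,0],"grip": 255}
    - {"travel": [0,0,0],"delta_rot": [0,0,0],"grip": 255}
  grip_force: 25

```text
t: 6.93
eef_pos: [0.4897, -0.1675, 0.1432]
tcp_rot: [0.671, 1.465, -0.671]
contact_force: [-1.5, -0.3, 0.7]
width: 0.0436
```

Emit:
step_arm:
  steps:
    - {"travel": [0,0,0],"delta_rot": [0,0,0],"grip": 255}
    - {"travel": [0,0,0],"delta_rot": [0,0,0],"grip": 255}
    - {"travel": [0,0,0],"delta_rot": [0,0,0],"grip": 255}
    - {"travel": [0,0,0],"delta_rot": [0,0,0],"grip": 255}
    - {"travel": [0,0,0],"delta_rot": [0,0,0],"grip": 255}

```text
t: 7.35
eef_pos: [0.4897, -0.1676, 0.1434]
tcp_rot: [0.67, 1.465, -0.671]
contact_force: [-0.1, 0.9, -0.1]
width: 0.0119
```

Emit:
step_arm:
  steps:
    - {"travel": [0,0,0],"delta_rot": [0,0,0],"grip": 255}
    - {"travel": [0,0,0],"delta_rot": [0,0,0],"grip": 255}
    - {"travel": [0,0,0],"delta_rot": [0,0,0],"grip": 255}
    - {"travel": [0,0,0],"delta_rot": [0,0,0],"grip": 255}
    - {"travel": [0,0,0],"delta_rot": [0,0,0],"grip": 255}

```text
t: 7.77
eef_pos: [0.4897, -0.1676, 0.1434]
tcp_rot: [0.671, 1.465, -0.671]
contact_force: [-1.3, 0.4, 2.1]
width: 0.012
```

Emit:
step_arm:
  steps:
    - {"travel": [0,0,0.001],"delta_rot": [0,0,0],"grip": 255}
    - {"travel": [0,0,0.001],"delta_rot": [0,0,-0.03],"grip": 255}
    - {"travel": [0,0,0],"delta_rot": [0,0,-0.055],"grip": 255}
    - {"travel": [0,0,0],"delta_rot": [0,0,-0.06],"grip": 255}
    - {"travel": [0,0,0],"delta_rot": [0,0,-0.06],"grip": 255}

```text
t: 8.18
eef_pos: [0.4885, -0.1666, 0.1439]
tcp_rot: [0.831, 1.41, -0.83]
contact_force: [0.2, 0.1, -7.8]
width: 0.0118
```

Emit:
step_arm:
  steps:
    - {"travel": [0,0,0],"delta_rot": [0,0,-0.06],"grip": 255}
    - {"travel": [0,0,0],"delta_rot": [0,0,-0.06],"grip": 255}
    - {"travel": [0,0,0],"delta_rot": [0,0,-0.06],"grip": 255}
    - {"travel": [0,0,0],"delta_rot": [0,0,-0.06],"grip": 255}
    - {"travel": [0,0,0],"delta_rot": [0,0,-0.06],"grip": 255}

```text
t: 8.6
eef_pos: [0.4885, -0.1666, 0.1438]
tcp_rot: [1.058, 1.303, -1.058]
contact_force: [0.3, 1.1, -6.8]
width: 0.0119
```

Emit:
step_arm:
  steps:
    - {"travel": [0,0,0],"delta_rot": [0,0,-0.06],"grip": 255}
    - {"travel": [0,0,0],"delta_rot": [0,0,-0.06],"grip": 255}
    - {"travel": [0,0,0],"delta_rot": [0,0,-0.06],"grip": 255}
    - {"travel": [0,0,0],"delta_rot": [0,0,-0.06],"grip": 255}
    - {"travel": [0,0,0],"delta_rot": [0,0,-0.06],"grip": 255}

```text
t: 9.02
eef_pos: [0.4885, -0.1666, 0.1438]
tcp_rot: [1.279, 1.166, -1.281]
contact_force: [-0.3, -0.3, -6.7]
width: 0.0121
```

Emit:
step_arm:
  steps:
    - {"travel": [0,0,0],"delta_rot": [0,0,-0.05],"grip": 255}
    - {"travel": [0,0,0],"delta_rot": [0,0,-0.045],"grip": 255}
    - {"travel": [0,0,0],"delta_rot": [0,0,0],"grip": 255}
    - {"travel": [0,0,0],"delta_rot": [0,0,0],"grip": 255}
    - {"travel": [0,0,0],"delta_rot": [0,0,0],"grip": 255}

```text
t: 9.43
eef_pos: [0.4891, -0.1671, 0.1446]
tcp_rot: [1.345, 1.117, -1.346]
contact_force: [-0.1, -0.8, -7.6]
width: 0.0119
```

```bash
python3 tips.py
python3 - <<'E'
from ana import *
for c in ["side","top"]:
    p=get_image(c); ana(cloud(p),p["pixels"])
    if c=="side": cv2.imwrite("pics/side3.png",cv2.resize(p["pixels"][220:400,140:340],(640,576))[...,::-1])
E
```

```text
9.4333 [ 0.4891404  -0.16707022  0.14457855] -10.707759765123974 0.011917229352240249 [-0.1 -0.8 -7.6] [-0.546  0.48   1.768  0.     0.895 -0.359]
bar in tool y [-0.0037  0.0018  0.0075] z 0.1873
-1 471 lowz 0.157 inner y 0.0043 l_z [-0.0112 -0.0099]
1 474 lowz 0.1569 inner y 0.0083 l_z [-0.0112 -0.0098]
rim [ 0.4899 -0.1686] notch mod120 108.0 109.0 cnt 4 lug mod120 103.83227416639619 0.53 lugz 0.3256 303
rim [ 0.4883 -0.1668] notch mod120 107.5 107.5 cnt 14 lug mod120 112.23315868138832 0.84 lugz 0.1121 122
```

View pics/side3.png

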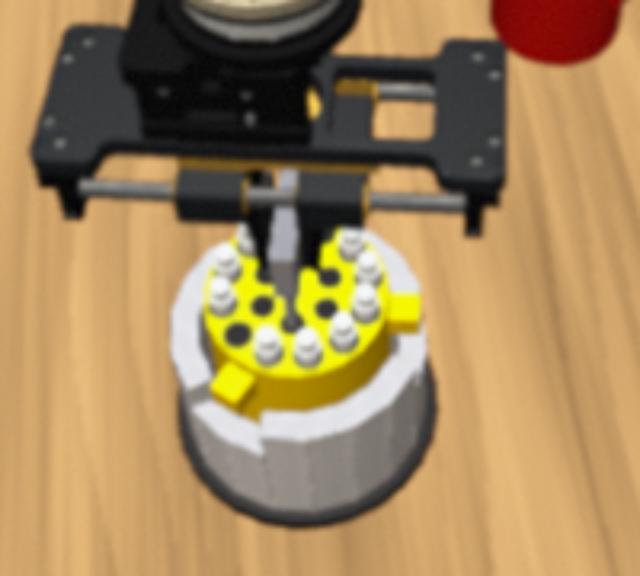

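Emit:
step_arm:
  steps:
    - {"travel": [0,0,-0.003],"delta_rot": [0,0,0],"grip": 255}
    - {"travel": [0,0,-0.003],"delta_rot": [0,0,0],"grip": 255}
    - {"travel": [0,0,-0.003],"delta_rot": [0,0,0],"grip": 255}
    - {"travel": [0,0,0],"delta_rot": [0,0,0],"grip": 255}
    - {"travel": [0,0,0],"delta_rot": [0,0,0],"grip": 255}

```text
t: 10.0
eef_pos: [0.4894, -0.1673, 0.1359]
tcp_rot: [1.346, 1.115, -1.347]
contact_force: [0.9, 0.4, -7.0]
width: 0.0121
```

Emit:
step_arm:
  steps:
    - {"travel": [0,0,-0.003],"delta_rot": [0,0,0],"grip": 255}
    - {"travel": [0,0,-0.003],"delta_rot": [0,0,0],"grip": 255}
    - {"travel": [0,0,-0.002],"delta_rot": [0,0,0],"grip": 255}
    - {"travel": [0,0,0],"delta_rot": [0,0,0],"grip": 255}
    - {"travel": [0,0,0],"delta_rot": [0,0,0],"grip": 255}

```text
t: 10.42
eef_pos: [0.4896, -0.1674, 0.128]
tcp_rot: [1.346, 1.115, -1.347]
contact_force: [-0.7, -0.6, -7.4]
width: 0.0118
```

Emit:
step_arm:
  steps:
    - {"travel": [0,0,0],"delta_rot": [0,0,0],"grip": 150}
    - {"travel": [0,0,0],"delta_rot": [0,0,0],"grip": 120}
    - {"travel": [0,0,0],"delta_rot": [0,0,0],"grip": 120}
    - {"travel": [0,0,0],"delta_rot": [0,0,0],"grip": 120}
    - {"travel": [0,0,0],"delta_rot": [0,0,0],"grip": 120}

```text
t: 10.83
eef_pos: [0.4902, -0.1678, 0.1289]
tcp_rot: [1.346, 1.113, -1.345]
contact_force: [0.3, 1.0, 0.2]
width: 0.0375
```

```bash
python3 tips.py
```

```text
10.8333 [ 0.49021863 -0.16778561  0.12887412] -10.768788726573803 0.03753514947774745 [0.3 1.  0.2] [-0.546  0.505  1.781  0.     0.854 -0.358]
bar in tool y [-0.0045  0.0013  0.0072] z 0.1702
-1 640 lowz 0.1414 inner y 0.0166 l_z [-0.0111 -0.0095]
1 635 lowz 0.1419 inner y 0.0206 l_z [-0.0111 -0.0095]
```

Emit:
step_arm:
  steps:
    - {"travel": [0,0,0.006],"delta_rot": [0,0,0],"grip": 120}
    - {"travel": [0,0,0.012],"delta_rot": [0,0,0],"grip": 120}
    - {"travel": [0,0,0.015],"delta_rot": [0,0,0],"grip": 120}
    - {"travel": [0,0,0.02],"delta_rot": [0,0,0],"grip": 120}
    - {"travel": [0,0,0.02],"delta_rot": [0,0,0],"grip": 120}

```text
t: 11.3
eef_pos: [0.4894, -0.1673, 0.2021]
tcp_rot: [1.346, 1.115, -1.347]
contact_force: [0.4, -0.9, -0.1]
width: 0.046
```

Emit:
step_arm:
  steps:
    - {"travel": [0,0.02,0.02],"delta_rot": [0,0,0],"grip": 120}
    - {"travel": [0,0.03,0.01],"delta_rot": [0,0,0],"grip": 120}
    - {"travel": [0,0.02,0],"delta_rot": [0,0,0],"grip": 120}
    - {"travel": [0,0,0],"delta_rot": [0,0,0],"grip": 120}
    - {"travel": [0,0,0],"delta_rot": [0,0,0],"grip": 120}

```text
t: 11.72
eef_pos: [0.4896, -0.0969, 0.2319]
tcp_rot: [1.344, 1.114, -1.344]
contact_force: [-0.4, 0.0, -0.4]
width: 0.0458
```

Run:
```python
from ana import *
print(state()["contact_force"],state()["t"])
p=get_image("side"); w=cloud(p);ana(w,p["pixels"]); save(p,"side4")
for x,y in [(.489,-.168),(.685,.1)]:
    W=w.reshape(-1,3); g=np.ptp(p["pixels"].reshape(-1,3).astype(int),axis=1)<35
    b=W[(W[:,2]>.153)&(W[:,2]<.19)&(np.hypot(W[:,0]-x,W[:,1]-y)<.035)&g]
    print(cv2.minAreaRect((b[:,:2]*1000).astype(np.float32)),np.percentile(b[:,2],90))
```

```text
[-0.36081392  0.0492595  -0.44526892] 11.7167
rim [ 0.49   -0.1687] notch mod120 108.0 108.0 cnt 5 lug mod120 114.34857519512259 0.62 lugz 0.3425 385
((490.5481872558594, -167.35340881347656), (51.87581253051758, 11.815655708312988), 78.84842681884766) 0.16942225833309332
((686.0192260742188, 99.93013000488281), (13.587374687194824, 49.603370666503906), 57.197933197021484) 0.15936466357211054
```

View pics/side4.png

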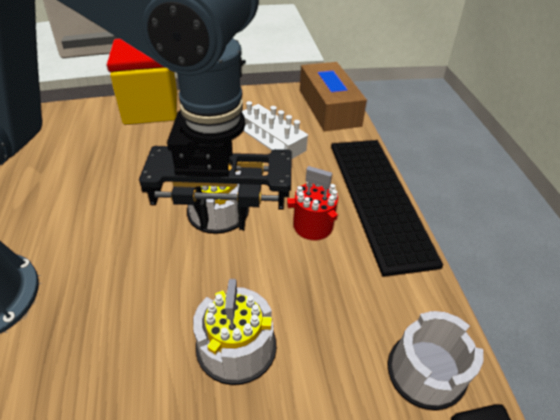

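```bash
python3 -c "
from bench import *
print(state()['t'],state()['contact_force']); print(sign_off())"
```

```text
11.7667 [ 0.00585379  0.05672529 -0.72859197]
the job is handed in; nothing more can be done
None
```

The proud carrier is now home in its bucket and released. I gripped its bar, lifted it about 2 mm, turned it about −51.5° so its lugs lay over the notches, lowered it in the grip and let go. I handed in at t = 11.8 s, with no verdict given.

**Last checks:**
- **Height:** the bar's top went from 0.185 m to 0.169 m, so its centre is about 0.152 m above the work surface (limit 0.157 m if the bucket stands on it). The 16 mm drop is what was expected.
- **Position:** the bar is about 1–2 mm from the fitted rim centre.
- **Angle:** the bar is at −11°, and the notches are at about −12°.
- **Upright:** I did not measure the tilt; the last side picture shows the carrier upright.
- **Robot:** the force reading was near zero, and the gripper was well clear.
- **Other carrier:** its bar was at the same place as before, to within 1 mm.

**What went wrong or disagreed:**
- **Missed grasp:** the first grasp closed on nothing just above the bar. The camera depth showed the fingertips about 34 mm higher than the stated tool geometry gives. I measured them in the wrist camera, went down by that and gripped the bar (12 mm opening).
- **Height of the other carrier:** its bar top reads 0.159 m, 10 mm lower than the now-home one. It read the same before and after, and I found no explanation.
- **Lug angle:** the automatic lug-angle fit was unreliable with the gripper in view, so I did not use it in the last check.

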